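# Set the bag sealer and hold its arm at the third click

## Robot

A 7-joint arm with a two-finger parallel gripper is mounted at the origin on the work surface. World frame = base frame: x ahead of the robot, y to its left, z up, the work surface at z = 0. Lengths are in mm, angles in rad, forces in N, time in s.
With the tool pointing down it reaches from about 400 to 850 mm from the base axis. Payload 10.4 kg.
Tool frame: the origin (TCP) lies midway between the tips of the shut fingers; the grasp point (between the pads) lies 19 mm behind it; z points along the fingers, y is the direction in which the jaws open and shut (so a half turn about z gives the same grasp; the last joint's range is limited). The gripper opens to 87 mm and grips with 3 to 60 N. Pads are 19 mm wide; open, the fingers measure 117 mm over their backs; the gripper's body (75 mm by 190 mm) begins 51 mm behind the grasp point.
Start: joints at [-1.366, 0.332, -0.065, 1.46, 0.022, 1.35, -0.088], TCP at [141.132, 608.879, 222.576] pointing down, gripper open.
Joint ranges: [-2.6, 2.6], [-0.5, 2.12], [-1.47, 1.34], [0.16, 2.42], [-1.27, 4.41], [0.06, 2.06], [-2.6, 2.6]. Speed limits (rad/s): [2.22, 2.22, 2.79, 2.79, 3.14, 3.14, 3.14].

## Interface

Orientations are given as a unit quaternion [x, y, z, w].
In Python, from workcell import ctrl gives the robot as it stands. Calls block until the motion is done:
- ctrl.reach(position, orientation): joint-space move of the TCP to a pose.
- ctrl.move_linear(position, attitude=None, feed=150, f_stop=None): straight line of the TCP; attitude=None keeps the orientation; feed is the mean speed in mm/s. With f_stop (N) it stops when the force on the tool has changed by that much, and returns True; else False.
- ctrl.set_joints(angles): joint-space move.
- ctrl.gripper_to(opening): finger opening in mm; the grip force is fixed at half the most; returns when the fingers have stopped.
- ctrl.wait(seconds).
- ctrl.ik(position, orientation): joint angles nearest the present ones, or None.
- ctrl.snapshot(name): name is "scene" or "top" or "wrist"; returns a dict with "color" (384x512x3 uint8, blue, green, red), "z_map" (384x512 float32, mm along the optical axis (not along the pixel's ray), 0 where there is no reading), "mtx" (3x3 intrinsics, pixels), "rvec" (rotation vector, rad) and "tvec" (3), from world to camera coordinates, as OpenCV has them. Camera axes: x right, y down, z forward; pixel columns grow to the right and rows downward; lengths in mm; the calibration is good to about 2 mm. A picture is of the moment at which its call begins.
A pose or a line that the arm cannot do raises ctrl.PlanningError and nothing moves.
- ctrl.close_job(): hands the job in, once; it reports no verdict.
Readings, each from a call of its own:
- ctrl.current_clock(): time.
- ctrl.current_joints(): joint angles.
- ctrl.current_qd(): joint speeds.
- ctrl.current_effort(): joint torques, N m.
- ctrl.current_ee_pos(): TCP position.
- ctrl.current_tool_rot(): TCP orientation.
- ctrl.current_contact_force(): force on the tool from outside, world axes, zero at the start.
- ctrl.current_ft_torque(): the same for the moment, N m.
- ctrl.current_grip_width(): finger opening in mm.
Only numpy, scipy, OpenCV 4.12 (cv2) and the standard library are available. Lean on these libraries where they do the work, as an engineer would, in place of code of your own. Each camera call takes 0.05 s, during which the arm holds its last target.

## Task

Make the empty-jaw test on the bag sealer: turn its selector knob to the three-dot mark while the sealing arm is up, then press the arm's handle down past its first two clicks to the third and hold it there against its spring, never running it on down to the bottom stop. The block, the tape roll and the jar stay where they are. Finish while still holding the arm at the third click: do not let go.

Things in the scene. Friction and masses are not known exactly. Their poses are not given: they have to be found in the camera images.
- sealer: Bench-top bag sealer, screwed down: white base 90 x 360 x 54 mm, 130 x 130 mm control head at its +y end, its white top 62 mm high, aluminium press arm above the base, sloping up to -y. Origin on the bench, z up; it spans y = -210 to +270 mm. Beside the arm a thin guide plate (x = 32, y = -30 mm, top 148 mm high) has three ribs, which the arm's centre line passes at its three clicks.
- selector (a joint): Selector knob, rad, grows clockwise from above. Detents: one dot 0, two dots 0.6, three dots 1.2, four dots 1.8 (end stops at 0 and 1.8). The dots are radial rows on the white top, towards the sealer's +x; the bar end with the white line points at the row, at 0.9 - value counter-clockwise from the sealer's +x. Starts on one or two dots. Turns with about 0.07 N m.
- selector_grip (a point): On the knob's axis, 87 mm above the bench, at x = 0, y = 205 mm of the sealer. The black knob: a disc 50 mm across, 62 to 70 mm above the bench, and on it an upright grip bar 44 mm long, 14 mm wide, its top 99 mm above the bench; grip it across the 14 mm. The point's x axis runs along the bar to its pointing end, z up.
- press_arm (a joint): Press arm, rad: 0 up (at rest), grows as it is pressed down. Clicks at 0.09, 0.18, 0.27; bottom stop at 0.35. Its spring lifts it to 0 from anywhere when let go. Push on the handle: rises to 7 N, then falls to 3 N just before the first click (5 N at it); 8 down to 4 N before the second (6 N at it); 9.5 down to 5.5 N before the third (8 N at it); 10.5 N at 0.29, then falls again.
- handle_top (a point): Middle of the top face of the black handle pad at the arm's free end (36 mm wide, 80 mm along the arm, 20 mm thick). 280 mm along the arm from the hinge, 12 mm above its centre line. Its height over the bench: 200 mm at rest, 128 mm at the third click, 105 mm at the stop. The arm slopes up towards the sealer's -y by 0.38 rad minus the joint value. Its z axis is the face normal.
- hinge_axis (a point): Axis of the press arm's hinge, at x = 0, y = +110 mm of the sealer, 85 mm above the bench; the axis runs along the sealer's x.
- block_center (a point): Centre of a loose wrapped off-white block, 75 x 130 x 45 mm, standing beyond the sealer (its +x side). Bystander.
- tape_center (a point): Centre of a loose tan tape roll lying flat, 100 mm across, 48 mm high, on the sealer's -x side. Bystander.
- jar_center (a point): Centre of a loose closed jar, 64 mm across, 80 mm high, beyond the sealer (its +x side). Bystander.

How it is judged (in metres and radians):
On the way:
1. the selector stands on the three-dot mark (within 0.12 rad) while the press arm is up (value of joint selector between 1.08 and 1.32 rad and value of joint press_arm below 0.05 rad), for 0.2 s.
At the end, for the whole second after the job is handed in: The selector is at three dots (1.2 within 0.12 rad) and the press arm is held still by the robot at the third click (0.27 within 0.035 rad, about 10 mm at the handle), with a push of more than 2 N on the sealer (value of joint selector between 1.08 and 1.32 rad and value of joint press_arm between 0.235 and 0.305 rad and velocity of joint press_arm between -0.05 and 0.05 rad/s and contact force between any of the fingers, the arm and sealer above 2 N); the arm keeps its last pose, push and grip.
It fails at once if the press arm is run down to the bottom stop (beyond 0.335 rad) (value of joint press_arm above 0.335 rad).
It fails at once if a bystander is moved by more than 30 mm (distance of any of block_center, tape_center, jar_center from where it was at the start of the episode above 0.03 m).
It also fails if it takes over 48 s, if anything falls off the work surface, if the arm or the gripper's body presses on something with over 40 N, if the wrist force passes 120 N, or if a joint passes its speed limit or range.

## Working session

There is one attempt and no reset: what is moved stays moved. The work goes in short steps, each a Python script; the robot and the scene stay as the last script left them, time stands still between calls to the robot, and variables do not carry over. Pictures are saved under pics/ and viewed, and the job is handed in when it is done.

```bash
mkdir -p pics; ls
cat > h.py <<'E'
import numpy as np, cv2
from workcell import ctrl
def cam(s):
    R=cv2.Rodrigues(np.array(s["rvec"],float))[0]; return R,np.array(s["tvec"],float).ravel(),np.array(s["mtx"],float)
def ray(s,u,v,z):
    R,t,K=cam(s); d=R.T@np.linalg.inv(K)@np.array([u,v,1.]); c=-R.T@t
    return c+d*(z-c[2])/d[2]
def proj(s,p):
    R,t,K=cam(s); q=K@(R@np.array(p,float)+t); return q[:2]/q[2]
def cloud(s):
    R,t,K=cam(s); z=s["z_map"].astype(float); v,u=np.indices(z.shape)
    pc=np.stack([(u-K[0,2])/K[0,0]*z,(v-K[1,2])/K[1,1]*z,z],-1)
    P=(pc-t)@R; P[z==0]=np.nan; return P
E
python3 - <<'E'
from h import *
import pickle
for n in ["scene","top","wrist"]:
    s=ctrl.snapshot(n); pickle.dump(s,open(n+'.pkl','wb')); cv2.imwrite(f'pics/{n}0.png',s["color"])
    R,t,K=cam(s); print(n,-R.T@t,R[2],K[0,0])
print(ctrl.current_clock(),ctrl.current_tool_rot(),ctrl.current_grip_width())
E
```

```text
pics
scene [1117.18227359    1.20968937  643.65372137] [-0.7510489   0.05875033 -0.65762751] 358.4352767855193
top [504.12341028  54.03435092 904.96865068] [ 0.09088067  0.01578053 -0.99573675] 421.5170281491078
wrist [ 59.33997741 627.83966195 383.32718186] [ 0.2957719  -0.06904061 -0.9527604 ] 296.94541430131363
0.15 [ 1.13642363e-01  9.93521595e-01 -5.02872767e-04 -4.02918214e-05] 87.03658321241618
```

View pics/scene0.png

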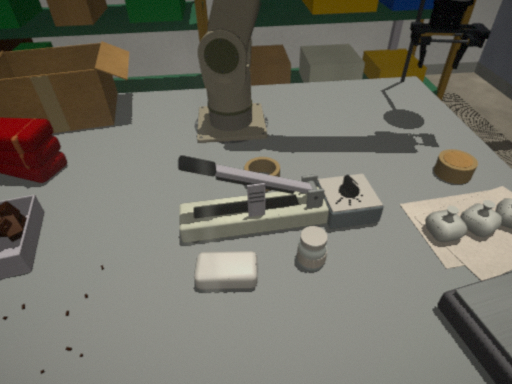

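View pics/top0.png

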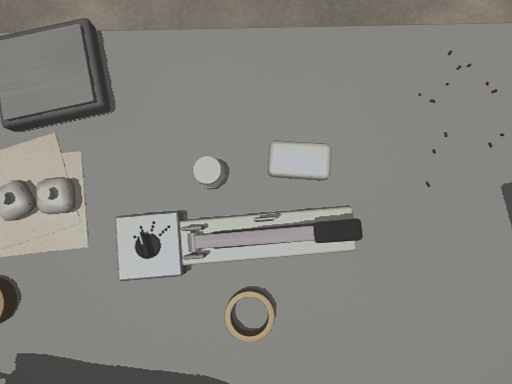

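View pics/wrist0.png

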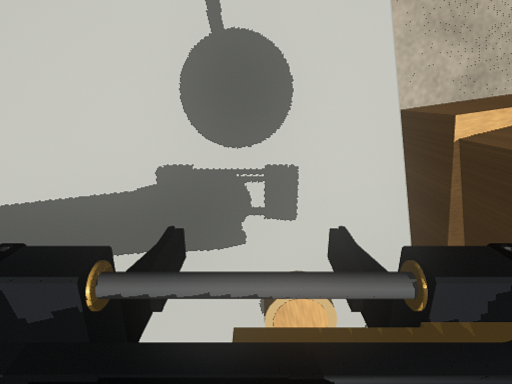

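The top view shows the head's white top around (150,245) with the knob at (147,245), and the arm handle at (338,230). The tape roll is at (249,316), the jar at (208,172) and the block at (299,160).

Run:
```python
from h import *
import pickle
s=pickle.load(open('top.pkl','rb')); im=s["color"]
P=cloud(s)
# head top by depth, height 62
z=P[...,2]; roi=np.zeros(z.shape,bool); roi[195:295,100:200]=1
print(np.nanmedian(z[225:235,125:135]))
m=(roi&(im.min(2)>130)).astype(np.uint8)
m=cv2.morphologyEx(m,cv2.MORPH_CLOSE,np.ones((5,5)))
cs,_=cv2.findContours(m,cv2.RETR_EXTERNAL,cv2.CHAIN_APPROX_NONE); c=max(cs,key=cv2.contourArea)
q=np.array([ray(s,*p[0],62)[:2] for p in c],np.float32)
r=cv2.minAreaRect(q); print('head rect',r,cv2.boxPoints(r).tolist())
# knob: dark pixels in head
g=im.max(2); k=np.zeros_like(g); k[222:268,128:172]=255
d=((g<80)&(k>0))
print('knob z max',np.nanpercentile(z[d],[5,50,95]))
big=cv2.resize(im[195:295,100:220],None,fx=6.6,fy=6,interpolation=cv2.INTER_CUBIC); cv2.imwrite('pics/head0.png',big)
# handle
h=((im.max(2)<60)); h[:,:300]=0;h[:,375:]=0;h[:210]=0;h[250:]=0
n,l,st,ce=cv2.connectedComponentsWithStats(h.astype(np.uint8)); i=1+st[1:,4].argmax()
print('handle',ce[i],st[i],ray(s,*ce[i],200),np.nanmedian(z[l==i]))
```

```text
61.93831810417119
head rect ((477.349365234375, 274.1632080078125), (202.0591583251953, 196.31594848632812), 89.46083068847656) [[378.2450256347656, 174.061767578125], [574.5523071289062, 172.21441650390625], [576.4537353515625, 374.2646484375], [380.14642333984375, 376.11199951171875]]
knob z max [62.73489377 70.97033991 99.69689541]
handle [336.91472081 230.39695431] [300 219  62  24 985] [500.38089356 -75.04235141 200.        ] 200.93675848233917
```

View pics/head0.png

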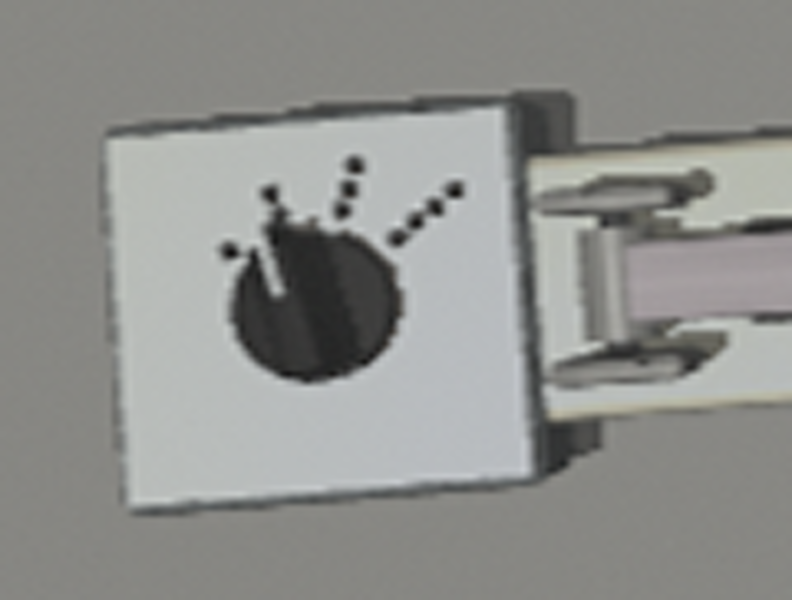

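The enlarged head shows the white line at about (265,265), pointing at the two-dot row, so the selector starts at 0.6. The head rectangle is wrong because bench pixels got into the mask. I'll redo it using the height.

Run:
```python
from h import *
import pickle
s=pickle.load(open('top.pkl','rb')); im=s["color"]
P=cloud(s); z=P[...,2]
def rect(m,h):
    cs,_=cv2.findContours(m.astype(np.uint8),cv2.RETR_EXTERNAL,cv2.CHAIN_APPROX_NONE); c=max(cs,key=cv2.contourArea)
    q=np.array([ray(s,*p[0],h)[:2] for p in c],np.float32); return cv2.minAreaRect(q)
roi=np.zeros(z.shape,bool); roi[200:290,105:182]=1
m=roi&(z>58)&(z<66)
m=cv2.morphologyEx(m.astype(np.uint8),cv2.MORPH_OPEN,np.ones((3,3)))
hr=rect(m,62);print('head',hr)
# base top z=54
roi[:]=0; roi[195:275,175:365]=1
m=roi&(z>50)&(z<57); m=cv2.morphologyEx(m.astype(np.uint8),cv2.MORPH_CLOSE,np.ones((5,5)))
print('base',rect(m,54))
# knob bar by height >90
roi[:]=0; roi[215:275,120:180]=1
k=roi&(z>90); q=np.array([ray(s,u,v,99)[:2] for v,u in np.argwhere(k)],np.float32)
print('bar',len(q),cv2.minAreaRect(q),q.mean(0))
kd=roi&(z>66)
q=P[kd&(z<74)]; print('disc',cv2.minEnclosingCircle(q[:,:2].astype(np.float32)))
# handle
h=((im.max(2)<60)&(z>170)); h[:,:300]=0;h[:,375:]=0
q=P[h]; print('handle',q.mean(0),cv2.minAreaRect(q[:,:2].astype(np.float32)))
# bystanders
for n,(u,v,hh) in dict(block=(299,160,45),tape=(249,316,48),jar=(208,172,80)).items(): print(n,ray(s,u,v,hh))
```

```text
head ((474.5336608886719, 276.7378845214844), (125.66988372802734, 125.8479995727539), 4.064518451690674)
base ((496.2258605957031, 41.70750427246094), (126.58434295654297, 354.0827331542969), 5.469883918762207)
bar 195 ((477.58685302734375, 276.5942077636719), (49.480308532714844, 15.663514137268066), 16.73774528503418) [475.9312  276.30658]
disc ((479.63287353515625, 287.413818359375), 60.97164535522461)
handle [500.17811939 -75.58136386 200.90809138] ((499.8450927734375, -73.31851196289062), (34.45534133911133, 81.30091094970703), 4.357264995574951)
block [644.72713352 -29.98292255  45.        ]
tape [332.25345666  76.45165131  48.        ]
jar [617.67869793 153.53693169  80.        ]
```

```bash
cat >> h.py <<'E'
yaw=0.0697; K0=np.array([475.5,276.5])
ex=np.array([np.cos(yaw),np.sin(yaw)]); ey=np.array([-np.sin(yaw),np.cos(yaw)])
def loc(x,y,z): return np.r_[K0+ex*x+ey*(y-205),z]
def qdown(a): # tool z down, tool x at world angle a
    return [np.cos(a/2),np.sin(a/2),0,0]
def qsel(v): return qdown(np.pi+yaw+0.9-v)
E
python3 - <<'E'
from h import *
import pickle
print(ctrl.current_clock())
ctrl.reach(loc(0,205,150),qsel(0.6)); print(ctrl.current_clock(),ctrl.current_ee_pos())
s=ctrl.snapshot("wrist"); cv2.imwrite('pics/wrist1.png',s["color"]); pickle.dump(s,open('wrist1.pkl','wb'))
s=ctrl.snapshot("scene"); cv2.imwrite('pics/scene1.png',s["color"])
print(ctrl.current_contact_force())
E
```

```text
0.15
1.8917 [475.06629604 277.62138781 150.1169991 ]
[ 0.87340498 -0.72980541 -0.83533475]
```

View pics/wrist1.png

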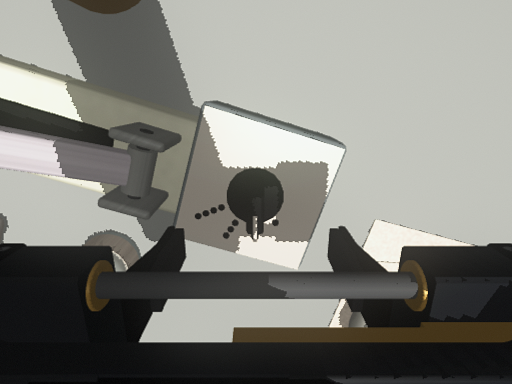

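View pics/scene1.png

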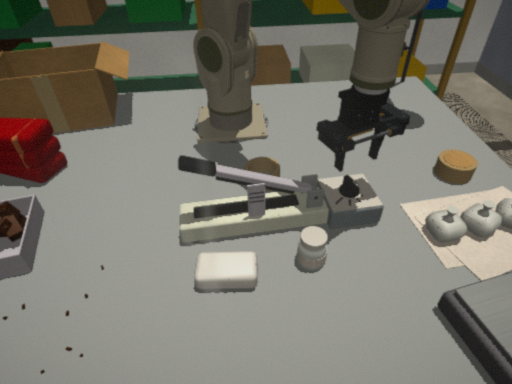

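The wrist view shows the bar upright at (257,210), midway between the fingers (183 and 330) with its white line towards the bottom, so it is aligned. I'll go down, grip and turn.

Run:
```python
from h import *
print(ctrl.move_linear(loc(0,205,77),feed=80,f_stop=8), ctrl.current_ee_pos())
ctrl.gripper_to(8); print('w',ctrl.current_grip_width(),ctrl.current_contact_force(),ctrl.current_clock())
for v in (0.8,1.0,1.2):
    ctrl.move_linear(loc(0,205,77),qsel(v),feed=60); print(v,ctrl.current_ft_torque(),ctrl.current_contact_force(),ctrl.current_clock())
```

```text
False [475.83791781 276.70395039  77.50927467]
w 13.494686762041143 [-0.12428342 -0.93002016  0.22191072] 4.225
0.8 [-0.51260435 -0.09070445  0.04176562] [ 0.7099302  -2.79374844  1.10785413] 4.575
1.0 [-1.0889025  -0.0240367  -0.02420278] [-0.05790443 -4.36648064  1.74778672] 4.925
1.2 [-1.40014775  0.04028622  0.0213392 ] [ 0.05280652 -6.3153506   3.14234875] 5.275
```

Run:
```python
from h import *
ctrl.gripper_to(60); ctrl.move_linear(loc(0,205,170),feed=150)
s=ctrl.snapshot("wrist"); cv2.imwrite('pics/wrist2.png',s["color"])
s2=ctrl.snapshot("scene"); a=s2["color"][130:250,160:400]; cv2.imwrite('pics/scene2.png',cv2.resize(a,None,fx=3.3,fy=3.3,interpolation=cv2.INTER_CUBIC))
# knob from wrist cloud
P=cloud(s); m=(P[...,2]>88)&(P[...,2]<106)&(np.hypot(P[...,0]-475.5,P[...,1]-276.5)<40)
q=P[m][:,:2].astype(np.float32); print(len(q),q.mean(0),cv2.minAreaRect(q)); w=np.linalg.svd(q-q.mean(0),full_matrices=False)[2][0]; print(np.arctan(w[1]/w[0]), 'expect',yaw-0.3, ctrl.current_clock())
```

```text
882 [472.52823 276.76413] ((475.8747863769531, 276.1177978515625), (13.549936294555664, 48.92445755004883), 76.63499450683594)
-0.23769484 expect -0.2303 7.1583
```

View pics/wrist2.png

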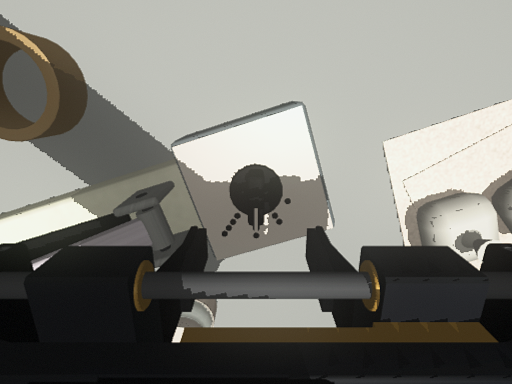

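View pics/scene2.png

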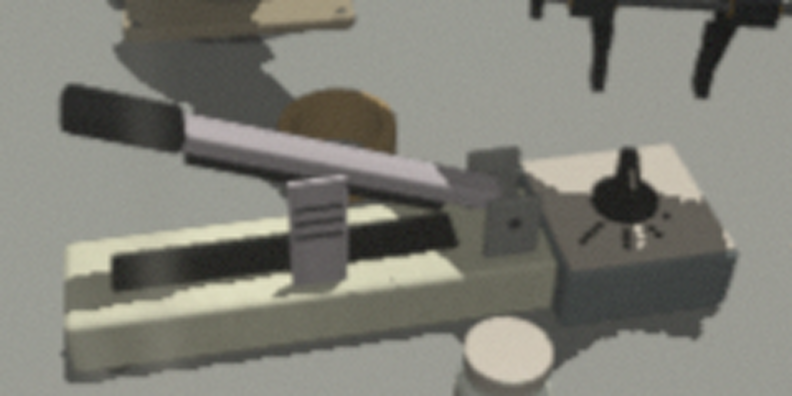

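The wrist view shows the line at (256,215) pointing at the three-dot row ending at (256,236). The bar's measured angle is within 0.01 rad of the three-dot value, and in the scene view the arm is still up. Next I'll shut the fingers and press, following the handle's arc.

```bash
cat >> h.py <<'E'
from scipy.spatial.transform import Rotation as Ro
def hand(v,lift=0):
    s=0.38-v; return loc(0,110-280*np.cos(s)+(12+lift)*np.sin(s),85+280*np.sin(s)+(12+lift)*np.cos(s))
def qpress(s):
    # tool z = -(face normal); jaws along the arm
    X=-np.r_[ex,0]; n=np.r_[ey*np.sin(s),np.cos(s)]; Z=-n; Y=np.cross(Z,X)
    return Ro.from_matrix(np.c_[X,Y,Z]).as_quat()
E
python3 - <<'E'
from h import *
import pickle
ctrl.move_linear(loc(0,205,250),feed=200)
ctrl.gripper_to(0)
a=hand(0); a[2]=250
ctrl.move_linear(a,qpress(0.11),feed=250)
print(ctrl.current_ee_pos(),ctrl.current_grip_width(),ctrl.current_contact_force(),ctrl.current_clock())
r=ctrl.move_linear(hand(0,2),feed=80,f_stop=3)
print(r,ctrl.current_ee_pos(),hand(0),ctrl.current_contact_force(),ctrl.current_clock())
s=ctrl.snapshot("scene"); cv2.imwrite('pics/scene3.png',s["color"])
E
```

```text
[499.91196523 -72.26709856 249.94309684] 0.49660974327179985 [ 0.51888338  0.87203606 -0.25577121] 10.4417
True [499.06836572 -72.44686665 200.37902509] [499.91530132 -73.22383444 200.00170706] [-1.23464888e+00  3.97751405e-03  5.95006026e+00] 11.0667
```

View pics/scene3.png

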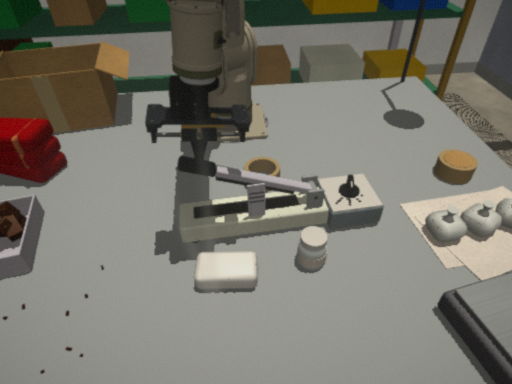

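The fingertip sits on the handle pad at about (197,165), with first contact at z about 200, as predicted. Now I'll press in steps.

Run:
```python
from h import *
import pickle
for v in (0.04,0.08,0.11,0.14,0.17,0.20,0.22,0.24):
    ctrl.move_linear(hand(v),feed=40); p=ctrl.current_ee_pos()
    print(v,np.round(p-hand(v),1),np.round(p,1),np.round(ctrl.current_contact_force(),1),round(ctrl.current_clock(),2))
s=ctrl.snapshot("scene"); pickle.dump(s,open('s4.pkl','wb')); a=s["color"][140:250,160:400]; cv2.imwrite('pics/scene4.png',cv2.resize(a,None,fx=3.3,fy=3.3,interpolation=cv2.INTER_CUBIC))
P=cloud(s); d=P[...,:2]-K0; y=d@ey+205; x=d@ex; z=P[...,2]
for lo,hi in((-110,60),):
    m=(abs(x)<8)&(y>lo)&(y<hi)&(z>90); c=np.polyfit(y[m],z[m],1); print(m.sum(),'slope',np.arctan(-c[0]),'v',0.38+np.arctan(c[0]))
```

```text
0.04 [-0.2  0.5 -0. ] [500.  -77.1 189.7] [-3.9  2.5  3.5] 11.56
0.08 [0.4 0.4 0.3] [500.9 -81.2 179.5] [-0.9  3.   4. ] 11.99
0.11 [0.4 0.5 0.5] [501.1 -83.8 171.7] [-1.5  4.9  6.9] 12.35
0.14 [0.3 0.3 0.3] [501.2 -86.5 163.5] [0.4 4.5 4.2] 12.71
0.17 [0.2 0.2 0.3] [501.2 -88.8 155.4] [0.1 3.5 4.7] 13.07
0.2 [0.2 0.3 0.6] [501.4 -90.6 147.5] [-0.5  4.9  8.5] 13.43
0.22 [0.2 0.2 0.5] [501.4 -91.9 141.9] [-1.8  5.4  6.7] 13.72
0.24 [0.1 0.1 0.3] [501.4 -93.1 136.3] [-0.1  4.1  5.9] 14.01
345 slope 0.5595845384531334 v -0.17958453845313338
```

View pics/scene4.png

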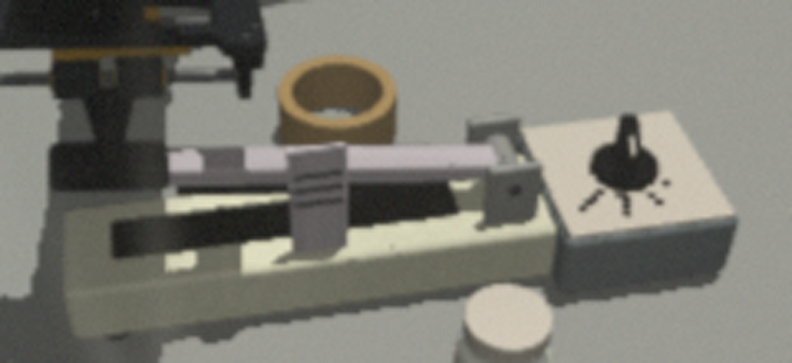

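The forces match the published profile, with dips after each click. The scene view shows the arm's side band at about (230,165) beside the plate ribs at y=180 to 205. Creeping to the third click with checks.

Run:
```python
from h import *
import pickle
for v in (0.25,0.26,0.27):
    ctrl.move_linear(hand(v),feed=20); p=ctrl.current_ee_pos()
    f=ctrl.current_contact_force(); print(v,np.round(p-hand(v),1),np.round(f,1),round(ctrl.current_clock(),2))
ctrl.wait(0.5); print(ctrl.current_ee_pos(),ctrl.current_contact_force())
s=ctrl.snapshot("scene"); pickle.dump(s,open('s5.pkl','wb')); a=s["color"][140:250,160:400]; cv2.imwrite('pics/scene5.png',cv2.resize(a,None,fx=3.3,fy=3.3,interpolation=cv2.INTER_CUBIC))
P=cloud(s); d=P[...,:2]-K0; y=d@ey+205; x=d@ex; z=P[...,2]
m0=(abs(x)<7)&(y>-100)&(y<75)&(z>85)&(z<150)
for b in range(-100,75,25):
    m=m0&(y>b)&(y<b+25); print(b,m.sum(),np.round(np.nanmedian(z[m]),1) if m.any() else None)
t=pickle.load(open('top.pkl','rb'))
t=ctrl.snapshot("top"); cv2.imwrite('pics/top5.png',t["color"])
P=cloud(t); d=P[...,:2]-K0; y=d@ey+205; x=d@ex; z=P[...,2]
print('top cam')
m0=(abs(x)<7)&(y>-130)&(y<75)&(z>85)&(z<150)
yy=[];zz=[]
for b in range(-130,75,20):
    m=m0&(y>b)&(y<b+20)
    if m.sum()>5: yy.append(np.median(y[m])); zz.append(np.median(z[m]))
print(np.round(yy),np.round(zz,1))
```

```text
0.25 [0.1 0.1 0.4] [-0.4  3.7  5.1] 14.35
0.26 [0.1 0.1 0.4] [-0.4  5.3  6.5] 14.64
0.27 [0.1 0.1 0.5] [-0.9  3.7  9. ] 14.93
[501.48319671 -94.49951178 128.26514141] [-0.57177373  5.53820969  7.65732351]
-100 45 116.1
-75 46 113.3
-50 4 111.7
-25 11 107.3
0 41 105.5
25 44 102.5
50 36 99.6
top cam
[-116. -105.  -57.  -40.  -20.   -1.   19.   40.   61.   72.] [118.6 116.7 112.  110.  107.6 105.8 103.4 101.1  98.9  96.8]
```

View pics/scene5.png

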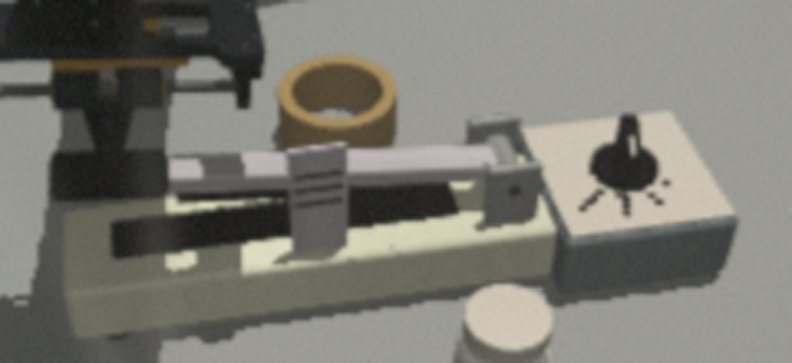

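View pics/top5.png

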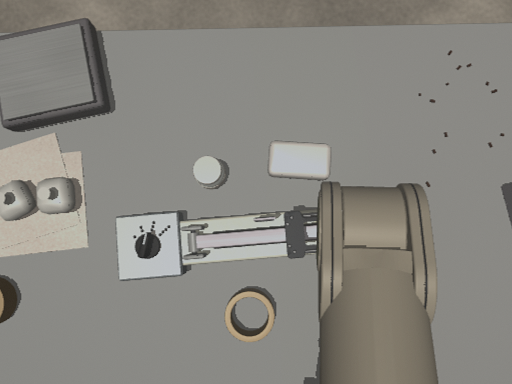

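The arm's slope from the top-camera depth is about 0.111, so the joint is at about 0.27. The push of 8 to 9 N also matches the third click. The bystanders and the knob look unchanged, at the same pixels. One stability check, then I'll hand in.

Run:
```python
from h import *
for i in range(4):
    ctrl.wait(0.25); print(np.round(ctrl.current_ee_pos(),2),np.round(ctrl.current_contact_force(),1),abs(np.array(ctrl.current_qd())).max().round(4))
t=ctrl.snapshot("top"); P=cloud(t)
m=(P[...,2]>90)&(np.hypot(P[...,0]-475.5,P[...,1]-276.5)<35); q=P[m][:,:2]
w=np.linalg.svd(q-q.mean(0),full_matrices=False)[2][0]; print('sel',0.9+yaw-np.arctan(w[1]/w[0]),len(q))
print(ctrl.current_clock()); ctrl.close_job()
```

```text
[501.52 -94.45 128.28] [-0.9  4.5  7.8] 0.0021
[501.52 -94.47 128.28] [-1.1  4.8  7.7] 0.0018
[501.51 -94.48 128.27] [-0.8  4.3  7.8] 0.0018
[501.53 -94.48 128.29] [-1.6  4.6  8.5] 0.0014
sel 1.2039638142400328 199
16.5833
the job is handed in; nothing more can be done
```

I turned the selector from two dots to three dots while the press arm was up, then pressed the handle past the first two clicks to the third. I handed the job in at 16.6 s with the arm still holding it there; no verdict is reported.

**Last checks:**
- **Selector:** it measured 1.204 rad, against the 1.2 rad three-dot mark.
- **Press arm:** the slope in the top camera puts it at about 0.27 rad. It was never near the bottom stop, and the tool was steady at z = 128.3 mm.
- **Push:** about 8 N upward on the tool, which matches the 8 N given for the third click. There was also a steady 4–5 N sideways, so the push is not purely vertical.
- **Bystanders:** the block, tape roll and jar showed at the same pixels as at the start. I compared them by eye and did not re-measure them.

Two measurements failed along the way: a colour-mask fit of the control head and one slope fit in the scene view. In both, other surfaces got into the selection. I redid them using height and the top camera, and the results then agreed with the rest.

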